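Sort the mixed bulbs on the shed bench

TASK

The bulbs have got mixed up on the potting bench: sort them, putting the two purple hyacinths in the blue seed tray, the two cream hyacinths in the wooden tray with the spring clip, and the brown daffodil in the terracotta pan. Set each one down without dropping it, standing flat on its base with its nose up, and leave about a finger's width between two that share a tray so that they do not rot. Leave the torch and the hand fork lying where they are.

Things in the scene. Friction and masses are not known exactly. Their poses are not given: they have to be found in the camera images.
- purple_large: Purple hyacinth bulb, the larger of two: dark purple skin with a pale nose. Rigid, round in plan, 48 mm across at its widest (21 mm above its base), 56 mm tall, 40 to 120 g; near straight-sided from 15 to 28 mm up (grip there), narrow nose on top. Stands on a flat base 31 mm across. Origin: centre of that base, z up through the nose; yaw means nothing.
- purple_small: Purple hyacinth bulb, the smaller of two: dark purple skin with a pale nose. Rigid, round in plan, 42 mm across at its widest (19 mm above its base), 49 mm tall, 40 to 120 g; near straight-sided from 13 to 24 mm up (grip there), narrow nose on top. Stands on a flat base 27 mm across. Origin: centre of that base, z up through the nose; yaw means nothing.
- cream_large: Cream hyacinth bulb, the larger of two: cream-white skin with a greenish nose. Rigid, round in plan, 48 mm across at its widest (21 mm above its base), 56 mm tall, 40 to 120 g; near straight-sided from 15 to 28 mm up (grip there), narrow nose on top. Stands on a flat base 31 mm across. Origin: centre of that base, z up through the nose; yaw means nothing.
- cream_small: Cream hyacinth bulb, the smaller of two: cream-white skin with a greenish nose. Rigid, round in plan, 42 mm across at its widest (19 mm above its base), 49 mm tall, 40 to 120 g; near straight-sided from 13 to 24 mm up (grip there), narrow nose on top. Stands on a flat base 27 mm across. Origin: centre of that base, z up through the nose; yaw means nothing.
- daffodil: Brown daffodil bulb, the only one. Rigid, round in plan, 44 mm across at its widest (21 mm above its base), 66 mm tall with a long narrow neck, 50 to 105 g; near straight-sided from 15 to 27 mm up (grip there). Stands on a flat base 29 mm across. Origin: centre of that base, z up through the nose; yaw means nothing.
- blue_tray: Blue hard silicone seed tray, open on top, standing loose (0.45 kg): 200 mm long (its x) by 150 mm wide (its y), lip 214 x 164 mm, 50 mm high; inside 190 x 140 mm, walls 5 mm, one flat undivided floor 5 mm above its underside. Origin: centre of its underside, z up.
- wood_tray: Wooden plant tray, slatted sides, steel spring clip with a blank white label on its -x end; open on top, loose (0.6 kg): 200 mm long (its x) by 150 mm wide (its y), 46 mm high (clip, at the middle of the end board, 66 mm); inside 184 x 134 mm, walls 8 mm, one flat undivided floor 6 mm above its underside. Origin: centre of its underside, z up.
- bulb_pan: Terracotta bulb pan (wide, shallow round pot), open on top, standing loose (0.75 kg): 193 mm across the rim, 70 mm high, sides sloping in to 156 mm across at the foot; inside 142 mm across at the floor, which is 6 mm above its underside. Origin: centre of its underside, z up.
- torch: Yellow plastic torch with black ends and a red press button, lying flat along its x (lens at +x): 154 mm long, 52 mm across, origin under its middle. Not needed; stays where it is.
- steel_fork: Steel three-tined hand fork lying flat along its x (tines at +x): 270 mm long, 68 mm wide, up to 29 mm high, origin on the bench under its handle, 85 mm from the butt end. Not needed; stays where it is.
Not all that is in view belongs to the job. What is shaped like the cream_large but green is not meant. What is shaped like the purple_large but green is not meant.

How it is judged:
By the outcome, as a careful person would: the job done as asked, in the order asked, and still so for the second after the job is handed in, with the robot touching nothing.
It also fails if it takes over 112 s, if anything falls off the work surface, if the arm or the gripper's body presses on something with over 40 N, if the wrist force passes 120 N, or if a joint passes its speed limit or range.

ROBOT

A 6-joint arm with a two-finger parallel gripper is mounted at the origin on the work surface. World frame = base frame: x ahead of the robot, y to its left, z up, the work surface at z = 0. Lengths are in m, angles in rad, forces in N, time in s.
With the tool pointing down it reaches from about 0.375 to 0.9 m from the base axis. Payload 3.1 kg.
Tool frame: the origin (TCP) lies at the centre of the arm's flange, where the gripper is bolted on; the fingertips stand robot.tip_extent ahead of it and the grasp point (between the pads) lies 164 mm ahead of it (robot.tip_extent is the distance from the TCP to the fingertips, in m); z points along the fingers, y is the line along which they close (so a half turn about z gives the same grasp; the last joint's range is limited). The gripper opens to 87 mm and grips with 3 to 60 N. Pads are 19 mm wide; open, the fingers measure 117 mm over their backs; the gripper's body (75 mm by 190 mm) begins 51 mm behind the grasp point.
Start: joints at [-1.411, 0.527, 1.433, -0, 1.181, -0.178], TCP at [0.208, -0.589, 0.405] pointing down, gripper open.
Joint ranges: [-3.08, 3.08], [-0.75, 2.2], [0.22, 2.44], [-1.43, 4.57], [0, 2.65], [-2.85, 2.85]. Speed limits (rad/s): [2.79, 2.79, 3.14, 3.14, 3.14, 3.14].

INTERFACE

Orientations are given as a unit quaternion [x, y, z, w].
In Python, from rig import get_obs, camera, hand_in, cut_out, robot gives the robot as it stands.
- The arm moves only by the tool step_arm, never from a script. Its argument "rows" is a list of rows, each a list of 6 numbers: the shift along the world's x, y, z in m, then the turn, a rotation vector about the world's x, y, z in degrees. A call has 1 to 12 rows; each row shifts and turns the commanded pose from where the row before left it; what a row does not reach is not made up. A row lasts 1/8 s, in which the tool goes at most 62.5 mm and 10.7 degrees, less where a joint would pass 70% of its speed; a pose out of reach is approached as far as the arm can. A call is refused whole if a number of a shift passes 0.0625 or a number of a turn 10.7, either way. A call with a gripper value outside its range is refused whole. "jaw" is the finger opening in m, from 0 to 0.087, set as the call begins (left out, the last holds). The fingers move at their own pace and stop on an object; "squeeze" is the grip in N (left out, the last holds). Time passes only in rows, so rows that do not move let the fingers close. It gives the time, the measured TCP pose, the force, the opening and the grip force at its end, in the units of the state.
- get_obs(): the state, without advancing time (a new reading comes with each control period).
- camera(name): name is "scene" or "top" or "wrist"; returns a dict with "pixels" (480x640x3 uint8, blue, green, red), "depth" (480x640 float32, m along the optical axis (not along the pixel's ray), 0 where there is no reading), "fov_y" (degrees; the focal length in pixels is half the picture's height over the tangent of half this angle, whatever the lens; pixels are square), "cx", "cy" (the principal point, pixels), "k1" (the pictures are not rectified: a ray, as slopes to the right and down, at radius r is drawn at 1 + k1 r^2 times it, then the intrinsics apply), "extrinsics" (4x4, takes a point from camera to world coordinates); the wrist camera has in their place "mount" (4x4, takes a point from camera to tool coordinates, whose origin is the TCP and whose axes are the flange's). Camera axes: x right, y up, looking along -z (the intrinsics and any distortion apply to the point x, -y, -z); pixel columns grow to the right and rows downward; lengths in m; the calibration is good to about 2 mm. A picture is of the moment at which its call begins: read the wrist's pose just before it.
- hand_in(): hands the job in; it is judged then, once.
Trained networks look in the newest picture that a camera, given by its name, has taken for a name from the list of things; names that differ only in an ending like _2 or _b are one class to them, and where a whole thing is asked for, a point or a joint stands for the part that bears it (a point fixed in the world has none). Each returns a list of dicts, best first, with "confidence" (0 to 1); they miss things now and then, are a little off and sometimes report something else, mostly with a low value. They report only what shows in the picture. A call takes as long as a camera call. They do not tell look-alikes from the thing itself.
- cut_out(label, camera): "region" (480x640 bool, what is visible of it) and "extent" ([centre column, centre row, width, height] in pixels, round what is visible of it).
The state is a dict: "time": time; "q": joint angles; "joint_velocities": joint speeds; "joint_torque": joint torques, N m; "position": TCP position; "tool_rot": TCP orientation; "ft_force": force on the tool from outside, world axes, zero at the start; "moment": the same for the moment, N m; "grip_width": finger opening in m; "grip_force": force on a finger pad.
Only numpy, scipy, OpenCV 4.12 (cv2) and the standard library are available. Lean on these libraries where they do the work, as an engineer would, in place of code of your own. Each camera call takes 0.05 s, during which the arm holds its last target. There are 200 camera calls.

## Working session

There is one attempt and no reset: what is moved stays moved. The work goes in short steps, Python scripts to look and compute and a tool call to move; the robot and the scene stay as the last step left them, time stands still between calls to the robot, and variables do not carry over. Pictures are saved under pics/ and viewed, at most 14 in all, crops included, and the job is handed in when it is done.

Besides the shell and the picture viewer there is one more tool, called by a JSON object that holds its "api" and its "payload". step_arm: Moves the arm, as the interface text tells. Its arguments: {"type":"object","properties":{"rows":{"type":"array"},"jaw":{"type":"number"},"squeeze":{"type":"number"}},"required":["rows"]}

```bash
mkdir -p pics; cat > h.py <<'E'
import numpy as np, cv2
from rig import get_obs, camera, hand_in, cut_out, robot
from scipy.spatial.transform import Rotation as R
def cloud(c,T):
    f=240/np.tan(np.radians(c["fov_y"]/2)); d=c["depth"]
    K=np.array([[f,0,c["cx"]],[0,f,c["cy"]],[0,0,1.]])
    v,u=np.mgrid[:480,:640]
    p=np.stack([u.ravel(),v.ravel()],1).astype(np.float64)[:,None]
    n=cv2.undistortPoints(p,K,np.array([c["k1"],0,0,0.])).reshape(480,640,2)
    P=np.stack([n[...,0]*d,-n[...,1]*d,-d],-1)
    W=P@T[:3,:3].T+T[:3,3]; W[d==0]=np.nan
    return W
def snap(name,png=None):
    o=get_obs(); c=camera(name)
    if "extrinsics" in c: T=np.array(c["extrinsics"])
    else:
        A=np.eye(4);A[:3,:3]=R.from_quat(o["tool_rot"]).as_matrix();A[:3,3]=o["position"];T=A@np.array(c["mount"])
    if png: cv2.imwrite("pics/"+png,c["pixels"])
    return c["pixels"],cloud(c,T)
E
python3 - <<'E'
from h import *
o=get_obs();print(o,robot.tip_extent)
for n in ("top","scene"):
    px,W=snap(n,n+"0.png"); np.save(n+".npy",W); np.save(n+"px.npy",px)
    for l in "purple_large purple_small cream_large cream_small daffodil blue_tray wood_tray bulb_pan torch steel_fork".split():
        for r in cut_out(l,n):
            m=r["region"]; Q=W[m]; Q=Q[~np.isnan(Q[:,0])]
            if len(Q)==0: print(n,l,"nodepth");continue
            lo,hi=np.percentile(Q,[2,98],axis=0)
            print(n,l,round(r["confidence"],2),np.round(r["extent"]),"mid",np.round((lo+hi)/2,3),"size",np.round(hi-lo,3))
E
```

```text
{'time': 0.0, 'q': array([-1.41051829e+00,  5.28471821e-01,  1.43387636e+00,  1.57805810e-05,
        1.18140147e+00, -1.78500756e-01]), 'joint_velocities': array([ 0.0010239 ,  0.00064958, -0.00131038,  0.00092458, -0.00036013,
        0.00080927]), 'joint_torque': array([ 4.94746528e-04, -4.40039492e+01, -1.76596284e+01,  6.34386158e-02,
        5.83374419e-02, -1.70218541e-04]), 'position': array([ 0.20768457, -0.58913019,  0.40377599]), 'tool_rot': array([ 9.85687820e-01,  1.68577455e-01,  1.71225228e-05, -1.07838626e-03]), 'ft_force': array([-0.78485543, -0.3136092 ,  0.36269145]), 'moment': array([-0.00189018,  0.00346962, -0.00962716]), 'grip_force': 0.0, 'grip_width': 0.08706243678293407} 0.1822
top purple_large 0.81 [243. 209.  25.  15.] mid [0.572 0.167 0.028] size [0.046 0.044 0.058]
top purple_large 0.76 [182. 167.  20.  23.] mid [0.668 0.306 0.037] size [0.043 0.041 0.042]
top purple_small 0.77 [364. 265.  20.  19.] mid [ 0.446 -0.124  0.025] size [0.038 0.038 0.05 ]
top cream_large 0.92 [402. 303.  25.  25.] mid [ 0.364 -0.206  0.04 ] size [0.041 0.04  0.034]
top cream_
[... 1632 characters left out ...]
mid [ 0.576 -0.168  0.035] size [0.038 0.039 0.061]
scene blue_tray 0.61 [520. 259. 107. 128.] mid [0.493 0.344 0.026] size [0.208 0.161 0.05 ]
scene wood_tray 0.8 [151. 208. 120. 104.] mid [ 0.502 -0.344  0.025] size [0.199 0.149 0.047]
scene wood_tray 0.6 [303. 298. 120. 118.] mid [ 0.657 -0.017  0.037] size [0.181 0.174 0.068]
scene bulb_pan 0.68 [522. 260. 103. 123.] mid [0.493 0.344 0.026] size [0.208 0.161 0.05 ]
scene bulb_pan 0.59 [304. 298. 120. 115.] mid [ 0.657 -0.017  0.037] size [0.181 0.174 0.068]
scene torch 0.72 [398. 230.  20.  22.] mid [0.461 0.123 0.025] size [0.033 0.039 0.049]
scene steel_fork 0.72 [146. 372.  73. 168.] mid [ 0.802 -0.21   0.013] size [0.256 0.077 0.029]
```

```bash
python3 - <<'E'
import cv2
a=cv2.imread("pics/top0.png");cv2.imwrite("pics/top0z.png",cv2.resize(a[70:370,100:520],(798,570),interpolation=cv2.INTER_CUBIC))
a=cv2.imread("pics/scene0.png");cv2.imwrite("pics/scene0z.png",cv2.resize(a[120:480,100:580],(800,600),interpolation=cv2.INTER_CUBIC))
E
```

```text
(no output)
```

View pics/top0z.png

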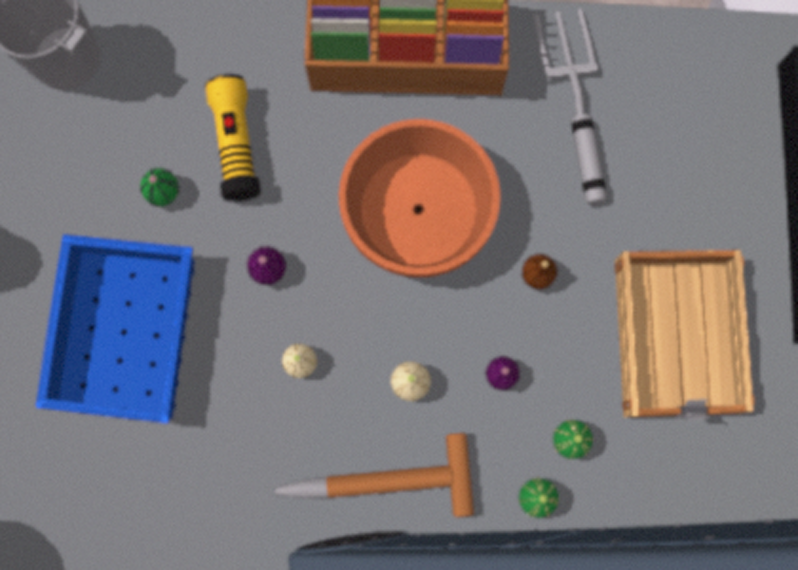

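View pics/scene0z.png

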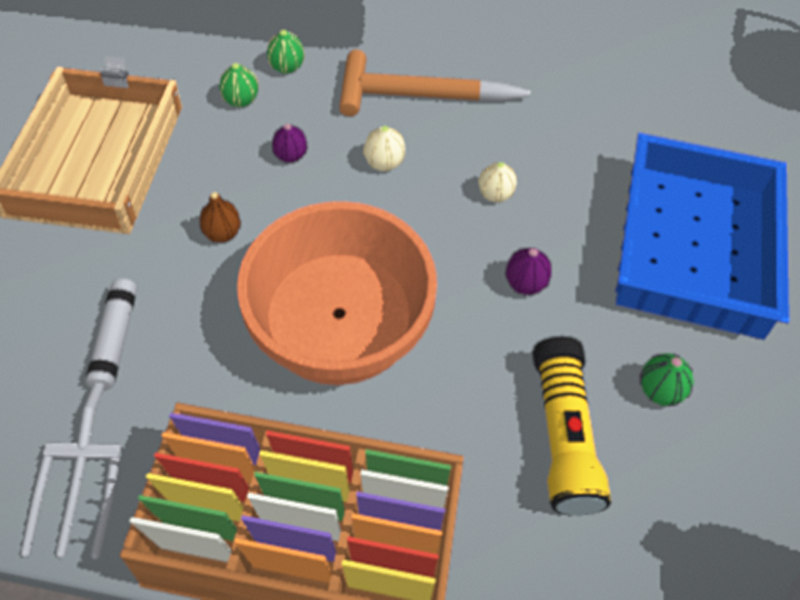

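Three purple_large-shaped candidates matter at top (243,209), which is purple and fits, and (182,167), which is green. For cream_large, (317,269) is cream and fits, while (402,303) and (382,333) are green; the enlarged crops confirm this. The rest are purple_small (364,265), cream_small (257,260), daffodil (385,211), pan about (321,173). All bulbs are upright. Next: precise fits.

```bash
python3 - <<'E'
from h import *
from scipy.optimize import least_squares
Ws={n:np.load(n+".npy") for n in("top","scene")}
for n,W in Ws.items():
    m=(abs(W[...,0]-.5)<.02)&(abs(W[...,1]-.05)<.03);print(n,"bench z",np.nanmedian(W[m][:,2]))
B=dict(purple_large=(.570,.167,.024,.021,.056),purple_small=(.446,-.124,.021,.019,.049),cream_small=(.456,.123,.021,.019,.049),cream_large=(.434,-.012,.024,.021,.056),daffodil=(.572,-.168,.022,.021,.066))
for k,(x,y,r,h,H) in B.items():
    for n,W in Ws.items():
        P=W.reshape(-1,3); P=P[~np.isnan(P[:,0])]
        P=P[np.hypot(P[:,0]-x,P[:,1]-y)<.04]
        Q=P[(P[:,2]>h-.008)&(P[:,2]<h+.009)]
        s=least_squares(lambda c:np.hypot(Q[:,0]-c[0],Q[:,1]-c[1])-r*.98,[x,y],loss="soft_l1",f_scale=.002)
        N=P[P[:,2]>P[:,2].max()-.008]
        print(k,n,len(Q),s.x.round(4),"rms",np.sqrt(np.mean(s.fun**2)).round(4),"nose",N.mean(0).round(4),P[:,2].max().round(4))
for k,c,z0,z1 in(("blue",(.488,.344),.042,.06),("wood",(.495,-.345),.036,.052),("pan",(.655,-.017),.062,.08)):
    for n,W in Ws.items():
        P=W.reshape(-1,3);P=P[~np.isnan(P[:,0])]
        Q=P[(np.hypot(P[:,0]-c[0],P[:,1]-c[1])<.145)&(P[:,2]>z0)&(P[:,2]<z1)]
        print(k,n,len(Q),cv2.minAreaRect((Q[:,:2]*1000).astype(np.float32)),cv2.minEnclosingCircle((Q[:,:2]*1000).astype(np.float32)))
E
```

```text
top bench z -0.00019894593600588983
scene bench z -3.468546599028066e-05
purple_large top 52 [0.572  0.1679] rms 0.0008 nose [0.5706 0.1675 0.0567] 0.0622
purple_large scene 178 [0.5744 0.1678] rms 0.001 nose [0.5769 0.167  0.0539] 0.0588
purple_small top 47 [ 0.4443 -0.1251] rms 0.001 nose [ 0.4442 -0.1244  0.0472] 0.0523
purple_small scene 137 [ 0.4454 -0.1245] rms 0.0013 nose [ 0.4481 -0.1232  0.0481] 0.0531
cream_small top 46 [0.4549 0.1233] rms 0.0009 nose [0.4542 0.1222 0.0479] 0.0527
cream_small scene 142 [0.4566 0.1234] rms 0.0011 nose [0.4594 0.1234 0.0479] 0.0528
cream_large top 43 [ 0.4325 -0.0129] rms 0.0007 nose [ 0.4313 -0.0125  0.056 ] 0.0609
cream_large scene 148 [ 0.4339 -0.0123] rms 0.0013 nose [ 0.4374 -0.0116  0.0543] 0.0587
daffodil top 52 [ 0.5714 -0.1704] rms 0.0011 nose [ 0.5705 -0.1698  0.0665] 0.0715
daffodil scene 159 [ 0.5724 -0.1694] rms 0.0013 nose [ 0.5744 -0.1684  0.065 ] 0.0692
blue top 1718 ((487.632568359375, 345.4295349121094), (166.38858032226562, 213.98583984375), 85.10894775390625) ((487.62060546875, 344.8471374511719), 134.51914978027344)
blue 
[... 189 characters left out ...]
(495.7640380859375, -347.19158935546875), (201.56654357910156, 156.25277709960938), 2.127955913543701) ((496.19500732421875, -346.11578369140625), 123.27853393554688)
wood scene 1986 ((498.2315979003906, -346.48480224609375), (205.59645080566406, 155.6483612060547), 2.210707187652588) ((499.5164489746094, -345.59326171875), 124.84253692626953)
pan top 1228 ((650.7797241210938, -18.442459106445312), (192.2899932861328, 191.62841796875), 46.70814895629883) ((651.2691650390625, -18.670175552368164), 97.29851531982422)
pan scene 2337 ((654.0704345703125, -18.189559936523438), (195.9503173828125, 192.75662231445312), 19.354637145996094) ((653.521728515625, -18.334985733032227), 98.70315551757812)
```

{"api": "step_arm", "payload": {"rows": [[0.0237,0.0464,-0.0114,0,0,-9.7],[0.0237,0.0464,-0.0114,0,0,-9.7],[0.0237,0.0464,-0.0114,0,0,0],[0.0237,0.0464,-0.0114,0,0,0],[0.0237,0.0464,-0.0114,0,0,0],[0.0237,0.0464,-0.0114,0,0,0],[0.0237,0.0464,-0.0114,0,0,0],[0.0237,0.0464,-0.0114,0,0,0],[0.0237,0.0464,-0.0114,0,0,0],[0.0237,0.0464,-0.0114,0,0,0],[0,0,0,0,0,0],[0,0,0,0,0,0]], "jaw": 0.087}}

```text
time: 2.6
position: [0.445, -0.1257, 0.2909]
tool_rot: [1.0, 0.001, 0.0, 0.0]
ft_force: [-0.3, 0.3, 0.2]
grip_width: 0.0868
grip_force: 0.0
```

```bash
cat >> h.py <<'E'
from scipy.optimize import least_squares
def fit(W,x,y,r,h,rad=.04,z0=0):
    P=W.reshape(-1,3);P=P[~np.isnan(P[:,0])];P=P[np.hypot(P[:,0]-x,P[:,1]-y)<rad]
    Q=P[(P[:,2]>z0+h-.008)&(P[:,2]<z0+h+.009)]
    s=least_squares(lambda c:np.hypot(Q[:,0]-c[0],Q[:,1]-c[1])-r*.98,[x,y],loss="soft_l1",f_scale=.002)
    N=P[P[:,2]>P[:,2].max()-.008]
    return len(Q),s.x.round(4),N.mean(0).round(4)
E
python3 - <<'E'
from h import *
px,W=snap("wrist","w1.png");print(fit(W,.445,-.125,.021,.019), np.nanmedian(W[...,2]))
E
```

```text
(358, array([ 0.4455, -0.1231]), array([ 0.4709, -0.1188,  0.2288])) 0.007778797730578352
```

View pics/w1.png

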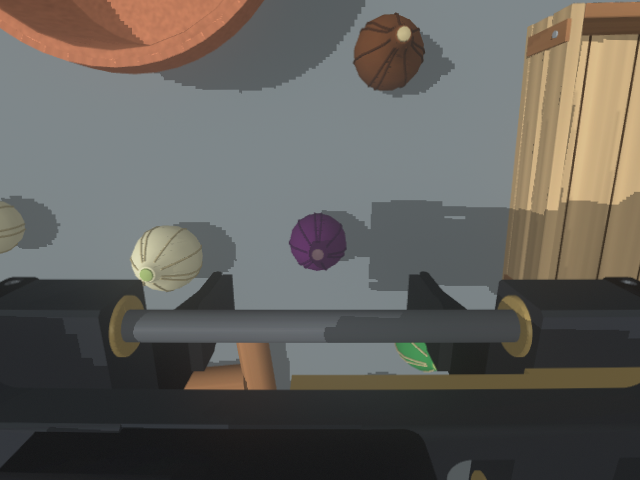

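The wrist view shows the small purple bulb at (318,242), centred between the fingers at (220,280) and (420,280). I'm descending now.

{"api": "step_arm", "payload": {"rows": [[0,0.001,-0.04,0,0,0],[0,0,-0.04,0,0,0],[0,0,-0.02,0,0,0],[0,0,-0.005,0,0,0],[0,0,0,0,0,0]]}}

```text
time: 3.28
position: [0.4447, -0.1255, 0.1861]
tool_rot: [1.0, -0.001, 0.0, 0.0]
ft_force: [0.1, 0.1, -0.4]
grip_width: 0.0873
grip_force: 0.0
```

{"api": "step_arm", "payload": {"rows": [[0,0,0,0,0,0],[0,0,0,0,0,0],[0,0,0,0,0,0],[0,0,0,0,0,0],[0,0,0,0,0,0],[0,0,0,0,0,0]], "jaw": 0, "squeeze": 15}}

```text
time: 4.03
position: [0.4447, -0.1244, 0.1858]
tool_rot: [1.0, 0.0, 0.0, -0.0]
ft_force: [0.3, -0.1, 1.7]
grip_width: 0.0408
grip_force: 15.0
```

{"api": "step_arm", "payload": {"rows": [[0,0,0.025,0,0,0],[0,0,0.04,0,0,0],[0,0,0.04,0,0,0],[0.001,0.04,0,0,0,0],[0.002,0.06,0,0,0,0],[0.002,0.06,0,0,0,0],[0.002,0.06,0,0,0,0],[0.002,0.06,0,0,0,0],[0.001,0.06,0,0,0,0],[0.001,0.06,0,0,0,0],[0,0.05,0,0,0,0],[0,0.0225,0,0,0,0]]}}

```text
time: 5.52
position: [0.4551, 0.3505, 0.2904]
tool_rot: [1.0, 0.002, 0.0, -0.0]
ft_force: [-0.2, 0.5, -1.3]
grip_width: 0.0407
grip_force: 15.0
```

{"api": "step_arm", "payload": {"rows": [[0,0,0,0,0,0],[0,0,-0.04,0,0,0],[0,0,-0.03,0,0,0],[0,0,-0.02,0,0,0],[0,0,-0.006,0,0,0],[0,0,0,0,0,0],[0,0,0,0,0,0]]}}

```text
time: 6.4
position: [0.4562, 0.3478, 0.1957]
tool_rot: [1.0, -0.0, 0.001, -0.0]
ft_force: [0.2, -0.6, -1.0]
grip_width: 0.0408
grip_force: 15.0
```

{"api": "step_arm", "payload": {"rows": [[0,0,-0.002,0,0,0],[0,0,-0.0015,0,0,0],[0,0,0,0,0,0]]}}

```text
time: 6.78
position: [0.4556, 0.3481, 0.1913]
tool_rot: [1.0, 0.0, 0.0, -0.0]
ft_force: [-0.4, 1.1, -1.0]
grip_width: 0.0407
grip_force: 15.0
```

{"api": "step_arm", "payload": {"rows": [[0,0,-0.0008,0,0,0],[0,0,0,0,0,0]]}}

```text
time: 7.02
position: [0.4557, 0.3481, 0.1908]
tool_rot: [1.0, 0.0, 0.0, -0.0]
ft_force: [-0.4, -0.3, 2.6]
grip_width: 0.0409
grip_force: 15.0
```

{"api": "step_arm", "payload": {"rows": [[0,0,-0.0008,0,0,0],[0,0,0,0,0,0]]}}

```text
time: 7.28
position: [0.4557, 0.3481, 0.1907]
tool_rot: [1.0, 0.0, 0.0, -0.0]
ft_force: [-1.5, -0.4, 8.0]
grip_width: 0.0406
grip_force: 15.0
```

{"api": "step_arm", "payload": {"rows": [[0,0,0,0,0,0],[0,0,0,0,0,0],[0,0,0,0,0,0],[0,0,0,0,0,0],[0,0,0.02,0,0,0],[0,0,0.03,0,0,0],[0,0,0.05,0,0,0],[0.0234,-0.036,0,0,0,0],[0.0234,-0.036,0,0,0,0],[0.0234,-0.036,0,0,0,0],[0.0234,-0.036,0,0,0,0],[0.0234,-0.036,0,0,0,0]], "jaw": 0.065}}

```text
time: 8.78
position: [0.5733, 0.1668, 0.2895]
tool_rot: [1.0, 0.0, -0.0, -0.0]
ft_force: [0.3, 1.0, 0.3]
grip_width: 0.0651
grip_force: 0.0
```

{"api": "step_arm", "payload": {"rows": [[0,0,0,0,0,0],[0,0,0,0,0,0]], "jaw": 0.087}}

```text
time: 9.02
position: [0.5723, 0.1681, 0.2893]
tool_rot: [1.0, -0.0, -0.001, -0.0]
ft_force: [-1.4, -0.0, -0.1]
grip_width: 0.0776
grip_force: 0.0
```

```bash
python3 - <<'E'
from h import *
px,W=snap("top","t1.png");print(fit(W,.456,.348,.021,.019,z0=.005),fit(W,.456,.348,.021,.019,rad=.025,z0=.005))
px,W=snap("wrist","w2.png");print(fit(W,.573,.168,.024,.021),get_obs()["position"])
cv2.imwrite("pics/t1z.png",np.hstack([cv2.resize(cv2.imread("pics/t1.png")[180:310,110:270],(480,390)),cv2.resize(px,(320,240)).repeat(1,0)[:240] if 0 else cv2.copyMakeBorder(cv2.resize(px,(320,240)),0,150,0,0,0)]))
E
```

```text
Traceback (most recent call last):
  File "h.py", line 25, in fit
    N=P[P[:,2]>P[:,2].max()-.008]
               ~~~~~~~~~~^^
ValueError: zero-size array to reduction operation maximum which has no identity
```

The arm hides the tray from the top camera, so I'll check that bulb later and pick purple_large now.

{"api": "step_arm", "payload": {"rows": [[0.001,0,-0.04,0,0,0],[0,0,-0.04,0,0,0],[0,0,-0.017,0,0,0],[0,0,-0.004,0,0,0],[0,0,0,0,0,0]]}}

```text
time: 9.7
position: [0.5741, 0.1685, 0.1894]
tool_rot: [1.0, 0.0, 0.001, -0.0]
ft_force: [0.6, -0.9, 0.1]
grip_width: 0.0872
grip_force: 0.0
```

{"api": "step_arm", "payload": {"rows": [[0,0,0,0,0,0],[0,0,0,0,0,0],[0,0,0,0,0,0],[0,0,0,0,0,0],[0,0,0,0,0,0]], "jaw": 0}}

```text
time: 10.32
position: [0.5738, 0.168, 0.1887]
tool_rot: [1.0, 0.0, 0.0, 0.0]
ft_force: [0.2, 1.3, 1.0]
grip_width: 0.0467
grip_force: 15.0
```

{"api": "step_arm", "payload": {"rows": [[0,0,0.025,0,0,0],[0,0,0.04,0,0,0],[0,0,0.035,0,0,0],[-0.01,0.034,0,0,0,0],[-0.015,0.05,0,0,0,0],[-0.015,0.05,0,0,0,0],[-0.015,0.04,0,0,0,0],[0,0,0,0,0,0],[0,0,-0.04,0,0,0],[0,0,-0.03,0,0,0],[0,0,-0.02,0,0,0],[0,0,0,0,0,0]]}}

```text
time: 11.82
position: [0.5185, 0.3411, 0.197]
tool_rot: [1.0, -0.0, -0.002, 0.001]
ft_force: [0.3, -0.5, -1.3]
grip_width: 0.0469
grip_force: 15.0
```

{"api": "step_arm", "payload": {"rows": [[0,0,-0.003,0,0,0],[0,0,-0.001,0,0,0],[0,0,0,0,0,0]]}}

```text
time: 12.2
position: [0.519, 0.3422, 0.1955]
tool_rot: [1.0, 0.0, 0.001, -0.0]
ft_force: [-1.0, 0.3, -1.2]
grip_width: 0.0468
grip_force: 15.0
```

{"api": "step_arm", "payload": {"rows": [[0,0,-0.0008,0,0,0],[0,0,0,0,0,0]]}}

```text
time: 12.45
position: [0.5187, 0.3421, 0.194]
tool_rot: [1.0, 0.0, 0.0, -0.0]
ft_force: [-0.7, -0.3, -0.5]
grip_width: 0.0467
grip_force: 15.0
```

{"api": "step_arm", "payload": {"rows": [[0,0,-0.0008,0,0,0],[0,0,0,0,0,0]]}}

```text
time: 12.7
position: [0.5188, 0.3421, 0.1937]
tool_rot: [1.0, 0.0, 0.0, -0.0]
ft_force: [-1.6, -0.4, 5.2]
grip_width: 0.0466
grip_force: 15.0
```

{"api": "step_arm", "payload": {"rows": [[0,0,-0.0005,0,0,0],[0,0,0,0,0,0]]}}

```text
time: 12.95
position: [0.5188, 0.3421, 0.1937]
tool_rot: [1.0, 0.0, 0.0, -0.0]
ft_force: [-0.9, -1.2, 7.5]
grip_width: 0.0468
grip_force: 15.0
```

{"api": "step_arm", "payload": {"rows": [[0,0,0,0,0,0],[0,0,0,0,0,0],[0,0,0,0,0,0],[0,0,0,0,0,0],[0,0,0.02,0,0,0],[0,0,0.03,0,0,0],[0,0,0.045,0,0,0],[-0.0126,-0.0438,0,0,0,0],[-0.0126,-0.0438,0,0,0,0],[-0.0126,-0.0438,0,0,0,0],[-0.0126,-0.0438,0,0,0,0],[-0.0126,-0.0438,0,0,0,0]], "jaw": 0.07}}

```text
time: 14.45
position: [0.4555, 0.1219, 0.2889]
tool_rot: [1.0, 0.0, 0.001, 0.0]
ft_force: [0.6, 0.7, -0.6]
grip_width: 0.07
grip_force: 0.0
```

{"api": "step_arm", "payload": {"rows": [[0,0,0,0,0,0],[0,0,0,0,0,0]], "jaw": 0.087}}

```text
time: 14.7
position: [0.4564, 0.1232, 0.2885]
tool_rot: [1.0, -0.0, 0.001, -0.0]
ft_force: [-0.1, -0.7, -0.2]
grip_width: 0.0822
grip_force: 0.0
```

```bash
python3 - <<'E'
from h import *
px,W=snap("wrist","w2.png");print(fit(W,.456,.123,.021,.019)[1])
px,W=snap("scene","s1.png")
for a in((.519,.342,.024,.021),(.456,.348,.021,.019)):
    try: print(fit(W,*a,rad=.03,z0=.005))
    except Exception as e: print(e)
cv2.imwrite("pics/s1z.png",cv2.resize(px[180:330,440:600],(480,450),interpolation=cv2.INTER_CUBIC))
E
```

```text
[0.4563 0.1243]
(198, array([0.5195, 0.3428]), array([0.5225, 0.3418, 0.0588]))
(171, array([0.4579, 0.3491]), array([0.4593, 0.3478, 0.0532]))
```

View pics/s1z.png

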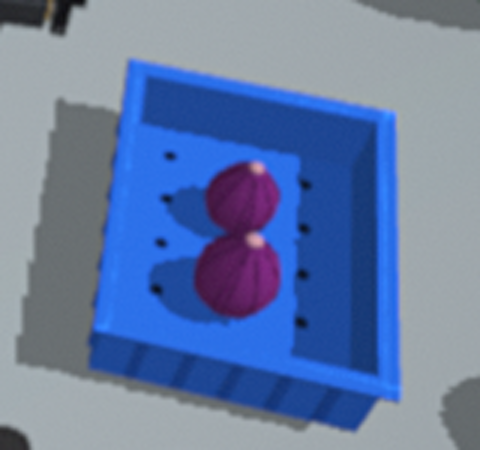

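Both purple bulbs stand upright in the blue tray (crop about (243,200) and (237,273)), with a gap of about 17 mm. Cream_small is next.

{"api": "step_arm", "payload": {"rows": [[0,0,-0.04,0,0,0],[0,0,-0.04,0,0,0],[0,0,-0.018,0,0,0],[0,0,-0.0045,0,0,0],[0,0,0,0,0,0]]}}

```text
time: 15.42
position: [0.456, 0.1237, 0.1851]
tool_rot: [1.0, 0.001, 0.0, -0.0]
ft_force: [-0.4, 0.4, -0.3]
grip_width: 0.0871
grip_force: 0.0
```

{"api": "step_arm", "payload": {"rows": [[0,0,0,0,0,0],[0,0,0,0,0,0],[0,0,0,0,0,0],[0,0,0,0,0,0],[0,0,0,0,0,0]], "jaw": 0}}

```text
time: 16.05
position: [0.4558, 0.123, 0.1851]
tool_rot: [1.0, 0.0, 0.0, -0.0]
ft_force: [-0.4, 0.1, 0.5]
grip_width: 0.0451
grip_force: 0.0
```

{"api": "step_arm", "payload": {"rows": [[0,0,0,0,0,0],[0,0,0,0,0,0],[0,0,0,0,0,0]]}}

```text
time: 16.42
position: [0.4558, 0.123, 0.1851]
tool_rot: [1.0, 0.0, 0.0, 0.0]
ft_force: [-0.0, -0.3, 1.5]
grip_width: 0.0409
grip_force: 15.0
```

{"api": "step_arm", "payload": {"rows": [[0,0,0.025,0,0,0],[0,0,0.04,0,0,0],[0,0,0.04,0,0,0],[0.001,-0.04,0,0,0,0],[0.001,-0.06,0,0,0,0],[0.001,-0.06,0,0,0,0],[0.001,-0.06,0,0,0,0],[0.001,-0.06,0,0,0,0],[0.001,-0.06,0,0,0,0],[0.001,-0.06,0,0,0,0],[0.001,-0.05,0,0,0,0],[0,-0.021,0,0,0,0]]}}

```text
time: 17.92
position: [0.4635, -0.3509, 0.2898]
tool_rot: [1.0, -0.001, 0.0, 0.0]
ft_force: [0.4, 0.6, -0.9]
grip_width: 0.041
grip_force: 15.0
```

{"api": "step_arm", "payload": {"rows": [[0,0,0,0,0,0],[0,0,0,0,0,0],[0,0,-0.04,0,0,0],[0,0,-0.03,0,0,0],[0,0,-0.02,0,0,0],[0,0,-0.004,0,0,0],[0,0,0,0,0,0],[0,0,0,0,0,0]]}}

```text
time: 18.92
position: [0.4642, -0.3477, 0.1971]
tool_rot: [1.0, 0.0, 0.001, 0.001]
ft_force: [0.3, -0.4, -0.5]
grip_width: 0.0409
grip_force: 15.0
```

Target z is about 0.1911.

{"api": "step_arm", "payload": {"rows": [[0,0,-0.003,0,0,0],[0,0,-0.001,0,0,0],[0,0,0,0,0,0]]}}

```text
time: 19.3
position: [0.4637, -0.348, 0.1921]
tool_rot: [1.0, -0.0, -0.0, -0.0]
ft_force: [0.8, 0.8, -1.0]
grip_width: 0.0405
grip_force: 15.0
```

{"api": "step_arm", "payload": {"rows": [[0,0,-0.0008,0,0,0],[0,0,0,0,0,0]]}}

```text
time: 19.55
position: [0.4637, -0.3479, 0.1912]
tool_rot: [1.0, 0.0, -0.0, -0.0]
ft_force: [-0.1, 0.3, -0.7]
grip_width: 0.0406
grip_force: 15.0
```

{"api": "step_arm", "payload": {"rows": [[0,0,-0.0006,0,0,0],[0,0,0,0,0,0]]}}

```text
time: 19.8
position: [0.4637, -0.3479, 0.1911]
tool_rot: [1.0, 0.0, 0.0, 0.0]
ft_force: [-0.9, -0.1, 4.2]
grip_width: 0.0408
grip_force: 15.0
```

{"api": "step_arm", "payload": {"rows": [[0,0,-0.0003,0,0,0],[0,0,0,0,0,0],[0,0,0,0,0,0],[0,0,0,0,0,0],[0,0,0.02,0,0,0],[0,0,0.03,0,0,0],[0,0,0.05,0,0,0],[-0.006,0.06,0,0,0,0],[-0.006,0.06,0,0,0,0],[-0.006,0.06,0,0,0,0],[-0.006,0.06,0,0,0,0],[-0.006,0.06,0,0,0,0]], "jaw": 0.065}}

```text
time: 21.3
position: [0.4335, -0.0463, 0.2905]
tool_rot: [1.0, -0.0, 0.0, 0.0]
ft_force: [1.0, -0.1, 0.7]
grip_width: 0.0653
grip_force: 0.0
```

{"api": "step_arm", "payload": {"rows": [[-0.001,0.0355,0,0,0,0],[0,0,0,0,0,0],[0,0,0,0,0,0]], "jaw": 0.087}}

```text
time: 21.68
position: [0.4332, -0.0129, 0.2905]
tool_rot: [1.0, 0.0, 0.001, 0.0]
ft_force: [1.2, -0.3, -0.2]
grip_width: 0.0846
grip_force: 0.0
```

```bash
python3 - <<'E'
from h import *
px,W=snap("wrist","w3.png");print(fit(W,.433,-.0125,.024,.021)[1],get_obs()["position"])
px,W=snap("scene","s2.png")
print(fit(W,.464,-.348,.021,.019,rad=.03,z0=.006))
E
```

```text
[ 0.434  -0.0113] [ 0.43332315 -0.01331304  0.29045857]
(146, array([ 0.4642, -0.3478]), array([ 0.4674, -0.3461,  0.0527]))
```

{"api": "step_arm", "payload": {"rows": [[0,0.001,-0.04,0,0,0],[0,0,-0.04,0,0,0],[0,0,-0.018,0,0,0],[0,0,-0.0045,0,0,0],[0,0,0,0,0,0]]}}

```text
time: 22.4
position: [0.433, -0.0122, 0.1879]
tool_rot: [1.0, -0.001, 0.0, 0.0]
ft_force: [0.5, 0.0, -0.2]
grip_width: 0.0871
grip_force: 0.0
```

{"api": "step_arm", "payload": {"rows": [[0,0,0,0,0,0],[0,0,0,0,0,0],[0,0,0,0,0,0],[0,0,0,0,0,0],[0,0,0,0,0,0],[0,0,0,0,0,0],[0,0,0,0,0,0]], "jaw": 0}}

```text
time: 23.28
position: [0.4328, -0.0114, 0.188]
tool_rot: [1.0, 0.0, 0.0, 0.0]
ft_force: [0.1, 0.5, 4.1]
grip_width: 0.047
grip_force: 15.0
```

{"api": "step_arm", "payload": {"rows": [[0,0,0.025,0,0,0],[0,0,0.04,0,0,0],[0,0,0.035,0,0,0],[0.0134,-0.0476,0,0,0,0],[0.0134,-0.0476,0,0,0,0],[0.0134,-0.0476,0,0,0,0],[0.0134,-0.0476,0,0,0,0],[0.0134,-0.0476,0,0,0,0],[0.0134,-0.0476,0,0,0,0],[0.0134,-0.0476,0,0,0,0],[0,0,0,0,0,0],[0,0,0,0,0,0]]}}

```text
time: 24.78
position: [0.5258, -0.344, 0.2868]
tool_rot: [1.0, -0.0, -0.001, -0.001]
ft_force: [-0.5, 0.8, -1.1]
grip_width: 0.0468
grip_force: 15.0
```

{"api": "step_arm", "payload": {"rows": [[0,0,-0.04,0,0,0],[0,0,-0.03,0,0,0],[0,0,-0.018,0,0,0],[0,0,-0.004,0,0,0],[0,0,0,0,0,0],[0,0,0,0,0,0]]}}

```text
time: 25.52
position: [0.527, -0.3449, 0.1971]
tool_rot: [1.0, 0.0, 0.001, 0.001]
ft_force: [-0.8, -0.1, -0.9]
grip_width: 0.0463
grip_force: 15.0
```

{"api": "step_arm", "payload": {"rows": [[0,0,-0.0015,0,0,0],[0,0,0,0,0,0]]}}

```text
time: 25.78
position: [0.5266, -0.3448, 0.1948]
tool_rot: [1.0, 0.0, 0.0, 0.0]
ft_force: [0.4, 0.2, -0.8]
grip_width: 0.0468
grip_force: 15.0
```

{"api": "step_arm", "payload": {"rows": [[0,0,-0.0008,0,0,0],[0,0,0,0,0,0]]}}

```text
time: 26.02
position: [0.5266, -0.3448, 0.194]
tool_rot: [1.0, 0.0, 0.0, 0.0]
ft_force: [-0.4, 0.4, 2.9]
grip_width: 0.0466
grip_force: 15.0
```

{"api": "step_arm", "payload": {"rows": [[0,0,-0.0004,0,0,0],[0,0,0,0,0,0],[0,0,0,0,0,0],[0,0,0,0,0,0],[0,0,0.02,0,0,0],[0,0,0.03,0,0,0],[0,0,0.05,0,0,0],[0.009,0.0351,0,0,0,0],[0.009,0.0351,0,0,0,0],[0.009,0.0351,0,0,0,0],[0.009,0.0351,0,0,0,0],[0.009,0.0351,0,0,0,0]], "jaw": 0.07}}

```text
time: 27.52
position: [0.5719, -0.168, 0.2948]
tool_rot: [1.0, 0.0, 0.001, 0.0]
ft_force: [0.1, -0.8, -0.0]
grip_width: 0.0697
grip_force: 0.0
```

{"api": "step_arm", "payload": {"rows": [[0,0,0,0,0,0],[0,0,0,0,0,0],[0,0,0,0,0,0]], "jaw": 0.087}}

```text
time: 27.9
position: [0.5715, -0.1703, 0.2937]
tool_rot: [1.0, -0.001, 0.0, 0.0]
ft_force: [-0.8, -0.0, 0.1]
grip_width: 0.0855
grip_force: 0.0
```

```bash
python3 - <<'E'
from h import *
px,W=snap("wrist","w4.png");print(fit(W,.572,-.1695,.022,.021)[1],get_obs()["position"])
px,W=snap("scene","s3.png")
print(fit(W,.464,-.348,.021,.019,rad=.03,z0=.006),fit(W,.527,-.345,.024,.021,rad=.03,z0=.006))
cv2.imwrite("pics/s3z.png",cv2.resize(px[140:280,80:360],(800,400),interpolation=cv2.INTER_CUBIC))
E
```

```text
[ 0.5723 -0.1683] [ 0.5714203  -0.17028328  0.29348448]
(85, array([ 0.464 , -0.3469]), array([ 0.4766, -0.3555,  0.0418])) (177, array([ 0.5278, -0.3447]), array([ 0.5302, -0.3418,  0.0606]))
```

View pics/s3z.png

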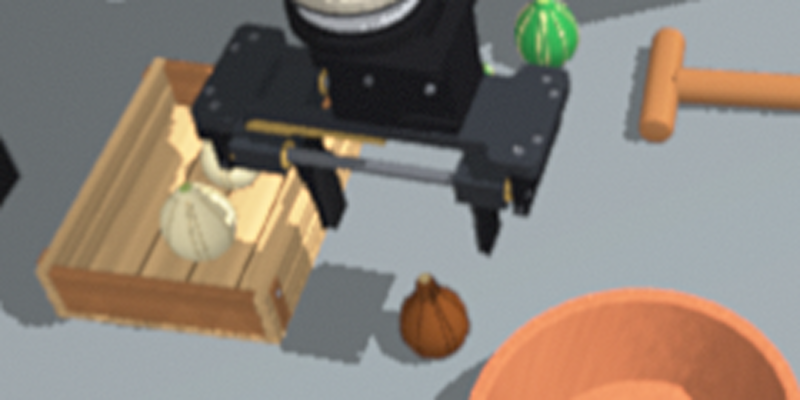

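Cream_large (crop (198,222)) stands upright in the wooden tray, with cream_small behind it partly hidden by the gripper. The daffodil is at (433,320). I'll grip it slightly higher so the gripper body clears the pan rim.

{"api": "step_arm", "payload": {"rows": [[0.0005,0.0005,-0.04,0,0,0],[0,0,-0.04,0,0,0],[0,0,-0.02,0,0,0],[0,0,-0.0045,0,0,0],[0,0,0,0,0,0]]}}

```text
time: 28.62
position: [0.5724, -0.169, 0.1892]
tool_rot: [1.0, -0.0, 0.001, 0.0]
ft_force: [-0.4, -0.3, -0.6]
grip_width: 0.0869
grip_force: 0.0
```

{"api": "step_arm", "payload": {"rows": [[0,0,0,0,0,0],[0,0,0,0,0,0],[0,0,0,0,0,0],[0,0,0,0,0,0],[0,0,0,0,0,0],[0,0,0,0,0,0],[0,0,0,0,0,0]], "jaw": 0}}

```text
time: 29.5
position: [0.5721, -0.1686, 0.1887]
tool_rot: [1.0, 0.0, 0.0, -0.0]
ft_force: [-1.0, 0.5, 1.1]
grip_width: 0.0427
grip_force: 15.0
```

{"api": "step_arm", "payload": {"rows": [[0,0,0.025,0,0,0],[0,0,0.045,0,0,0],[0,0,0.05,0,0,0],[0.02,0.0376,0,0,0,0],[0.02,0.0376,0,0,0,0],[0.02,0.0376,0,0,0,0],[0.02,0.0376,0,0,0,0],[0,0,0,0,0,0],[0,0,-0.04,0,0,0],[0,0,-0.04,0,0,0],[0,0,-0.02,0,0,0],[0,0,-0.008,0,0,0]]}}

```text
time: 31.0
position: [0.6516, -0.0189, 0.1994]
tool_rot: [1.0, -0.0, -0.001, -0.0]
ft_force: [-0.4, -0.1, -1.0]
grip_width: 0.0427
grip_force: 15.0
```

{"api": "step_arm", "payload": {"rows": [[0,0,-0.003,0,0,0],[0,0,-0.002,0,0,0],[0,0,0,0,0,0],[0,0,0,0,0,0]]}}

```text
time: 31.5
position: [0.6523, -0.0182, 0.1964]
tool_rot: [1.0, 0.0, 0.001, 0.0]
ft_force: [-0.6, 0.7, -1.0]
grip_width: 0.043
grip_force: 15.0
```

{"api": "step_arm", "payload": {"rows": [[0,0,-0.0006,0,0,0],[0,0,0,0,0,0]]}}

```text
time: 31.75
position: [0.652, -0.0182, 0.1952]
tool_rot: [1.0, 0.0, 0.0, 0.0]
ft_force: [-0.6, 0.3, -0.3]
grip_width: 0.0428
grip_force: 15.0
```

{"api": "step_arm", "payload": {"rows": [[0,0,-0.0006,0,0,0],[0,0,0,0,0,0]]}}

```text
time: 32.0
position: [0.6521, -0.0182, 0.1947]
tool_rot: [1.0, 0.0, 0.0, 0.0]
ft_force: [-1.2, 0.6, 1.5]
grip_width: 0.043
grip_force: 15.0
```

Touching. I'll release, rise and retreat to the rear so the cameras see everything.

{"api": "step_arm", "payload": {"rows": [[0,0,-0.0004,0,0,0],[0,0,0,0,0,0],[0,0,0,0,0,0],[0,0,0,0,0,0],[0,0,0.02,0,0,0],[0,0,0.03,0,0,0],[0,0,0.05,0,0,0],[0,0,0.06,0,0,0],[-0.03,0,0.05,0,0,0],[-0.06,0,0,0,0,0],[-0.06,0,0,0,0,0],[-0.06,0,0,0,0,0]], "jaw": 0.065}}

```text
time: 33.5
position: [0.4399, -0.018, 0.4055]
tool_rot: [1.0, 0.0, 0.001, 0.0]
ft_force: [-0.1, -0.1, 0.4]
grip_width: 0.0649
grip_force: 0.0
```

{"api": "step_arm", "payload": {"rows": [[0,0,0,0,0,0],[0,0,0,0,0,0],[0,0,0,0,0,0],[0,0,0,0,0,0]]}}

```text
time: 34.0
position: [0.4433, -0.0185, 0.4043]
tool_rot: [1.0, 0.0, 0.001, 0.0]
ft_force: [0.4, 0.1, -0.3]
grip_width: 0.0648
grip_force: 0.0
```

```bash
python3 - <<'E'
from h import *
W0=np.load("scene.npy")
px,W=snap("scene","s4.png")
for a in((.519,.342,.024,.021,.03,.005),(.456,.348,.021,.019,.03,.005),(.464,-.348,.021,.019,.03,.006),(.527,-.345,.024,.021,.03,.006),(.652,-.018,.022,.021,.035,.006)): print(*fit(W,*a))
cv2.imwrite("pics/s4z.png",cv2.resize(px[120:480,60:600],(800,533),interpolation=cv2.INTER_CUBIC))
E
```

```text
203 [0.5192 0.343 ] [0.5228 0.342  0.0584]
175 [0.4577 0.3491] [0.4603 0.3482 0.0525]
152 [ 0.4644 -0.3478] [ 0.4662 -0.3455  0.0528]
175 [ 0.5275 -0.3444] [ 0.5309 -0.3423  0.0602]
180 [ 0.6535 -0.0184] [ 0.6549 -0.018   0.07  ]
```

View pics/s4z.png

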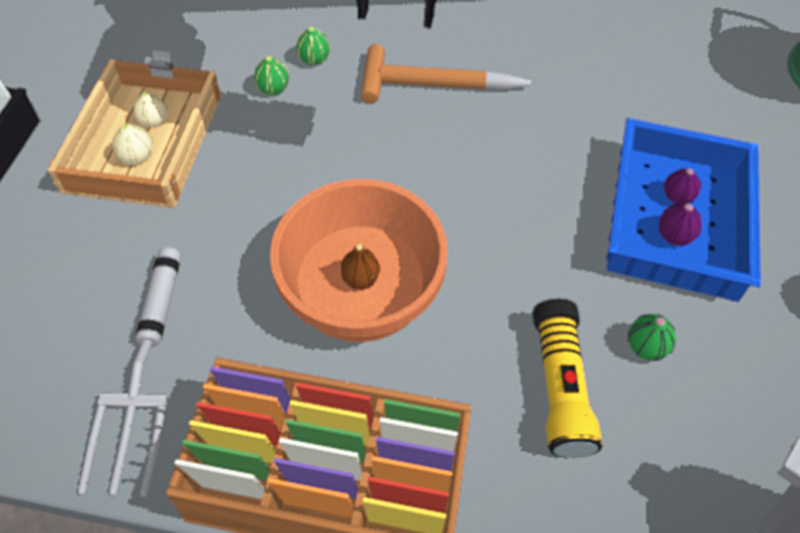

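All five are upright in the right containers: creams at (150,108) and (131,145), daffodil at (360,267), purples at (683,185) and (680,223). The torch and fork look unmoved.

```bash
python3 -c "
from rig import hand_in
print(hand_in())"
```

```text
the job is handed in; nothing more can be done
None
```

All five bulbs are sorted as asked, standing nose up with about 17–18 mm between pairs; the torch and fork were not touched, and the job was handed in at about 34 s.

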